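# Recipe card holder into its stand, bag clip held open on the card's edge

## Robot

A 6-joint arm with a two-finger parallel gripper is mounted at the origin on a cart in front of the work surface, level with it; the furniture and walls round the work are solid. World frame = base frame: x ahead of the robot, y to its left, z up, the work surface at z = 0. Lengths are in m, angles in rad, forces in N, time in s.
With the tool pointing down it reaches from about 0.35 to 0.875 m from the base axis. Payload 4.2 kg.
Tool frame: the origin (TCP) lies on the centre line of the jaws, within the pads' length; the fingertips stand 11 mm ahead of it and the grasp point (between the pads) lies 8 mm behind it; x points along the fingers, z is the direction in which the jaws open and shut, and the axes are right-handed (so a half turn about x gives the same grasp; the last joint's range is limited). The gripper opens to 85 mm and grips with 20 to 120 N. Pads are 22 mm wide; open, the fingers measure 114 mm over their backs; the gripper's body (76 mm by 85 mm) begins 54 mm behind the grasp point. The pads swing forward as they close: fully open they stand 13 mm farther back than shut.
Start: joints at [1.503, 0.385, 0.008, 0, -1.194, -0.259], TCP at [0.201, 0.592, 0.242] pointing down, gripper open.
Joint ranges: [-3.14, 3.14], [-1.21, 2.06], [-1.07, 1.41], [-3.16, 2.05], [-2.99, -0.16], [-3.1, 3.1]. Speed limits (rad/s): [2.79, 2.79, 3.14, 3.14, 3.14, 3.14].

## Interface

Orientations are given as a unit quaternion [w, x, y, z].
In Python, from plant import get_obs, imaging, manip gives the robot as it stands.
- The arm moves only by the tool play_rows, never from a script. Its argument "steps" is a list that holds one entry, the list of rows, each a list of 5 numbers: the closure, from 0 (fully open) to 1 (shut), then the shift along the tool's x, y, z in cm, then the turn about the tool's x in degrees. A call has exactly 5 rows; each row shifts and turns the pose as measured when the row begins, along the tool's axes as they then stand; what a row does not reach is not made up. A row lasts 1/12 s, in which the tool goes at most 41.7 mm and 7.16 degrees, less where a joint would pass 70% of its speed; a pose out of reach is approached as far as the arm can. A call is refused whole if a number of a shift passes 4.17 or a number of a turn 7.16, either way. A call with a gripper value outside its range is refused whole. The fingers move at their own pace and stop on an object; the grip force is fixed at half the most. Time passes only in rows, so rows that do not move let the fingers close, or fill a call up. It gives the time, the measured TCP pose, the force and the opening at its end, in the units of the state.
- get_obs(): the state, without advancing time (a new reading comes with each control period).
- imaging.snapshot(name): name is "side" or "top"; returns (picture, depth): 480x640x3 uint8, red, green, blue; 480x640 float32, m along the optical axis (not along the pixel's ray), 0 where there is no reading.
- imaging.camera_model(name): a dict with "K" (3x3 intrinsics, pixels), "extrinsics" (4x4, takes a point from camera to world coordinates). Camera axes: x right, y down, z forward; pixel columns grow to the right and rows downward; lengths in m; the calibration is good to about 2 mm. A picture is of the moment at which its call begins. camera_model takes no time and is no camera call.
- manip.close_job(): hands the job in, once; it reports no verdict.
The state is a dict: "time": time; "qpos": joint angles; "dq": joint speeds; "tau": joint torques, N m; "eef_pos": TCP position; "ee_rot": TCP orientation; "ft_force": force on the tool from outside, world axes, zero at the start; "ft_torque": the same for the moment, N m; "opening": finger opening in m.
Only numpy, scipy, OpenCV 4.12 (cv2) and the standard library are available. Lean on these libraries where they do the work, as an engineer would, in place of code of your own. Each camera call takes 0.05 s, during which the arm holds its last target. There are 200 camera calls.

## Task

Seat the wooden recipe card holder flat and fully home in the recess of the dark stand, either way round, and let go of it. Then take the red clip off the white box's rim by squeezing its paddles, bring it, still squeezed wide open, over the middle part of the card's top edge, square to it, with a jaw well down on each side and clear of the card, and finish while holding it there, open and still, so that I can slip a shopping note in. Leave the blue clip and everything else where it is.

Things in the scene. Friction and masses are not known exactly. Their poses are not given: they have to be found in the camera images.
- holder_center (a point): Loose recipe card holder of pale wood, 0.2 kg, upright; point on its middle line, 52.5 mm above its underside. x along the foot, y across, z up. Foot 136 (x) x 36 (y) x 18 mm. Post 32 (x) x 30 (y) mm at x = -50 mm, its top 105 mm above the underside: grasp it near its top across y. A stiff white ruled card, fixed in the post, runs from x = -34 to +64 mm at y = 0, its top edge lower than the post
- holder_foot (a point): Centre of the card holder's underside, same axes as holder_center
- card_edge (a point): Middle of the card's top edge, at x = +15 mm on the holder, 80 mm above its underside; holder's axes: x along the edge, y across the card, z up. The card is 3 mm thick; the edge runs 49 mm to either side, ending at the post at -x, whose top stands 25 mm above the edge
- recess (a point): Centre of the floor of the recess in the fixed dark wooden stand (184 x 88 x 26 mm). Recess 140 (x) x 40 (y) mm, 14 mm deep, mouth chamfered 3 mm, floor 12 mm above the worktop; x along its length, z up. The holder's foot fits with 2 mm to spare on each side, either way round; fully home it rests on this floor
- red_clip_center (a point): Hinge pin of the loose red spring clip (58 g): z up toward the paddles, x along the pin, y across the jaws. Two flat paddles, 28 mm wide (x), rise from z = +3 to +39 mm, 17 mm over their outer faces low down, 30 mm at the top; squeezed together across y (about 10 N at mid-height) they end parallel, about 16 mm over all, and the jaws spread
- red_clip_tip_a (a point): Middle of the inner lip edge of the jaw on the red clip's +y side, 42 mm below the pin
- red_clip_tip_b (a point): The same on the jaw on its -y side; the tips stand 4 mm apart at the start and about 19 mm apart fully open
- red_clip_a (a joint): How far each of the red clip's two jaws has swung (both swing equally), rad: about 0 at the start on the 4 mm box wall, -0.05 shut, 0.18 fully squeezed open; a spring drives it shut
- red_clip: The red clip, origin on its hinge pin, as red_clip_center. At the start it sits upright astride the long rim of the white box, jaws down, biting the 4 mm wall, the pin 6 mm above the rim. Its jaws, 50 mm wide (x), reach 42 mm below the pin; a 4 mm wide bar under the pin (to z = -6 mm) closes the throat
- holder: The card holder, origin at the centre of its underside (same as holder_foot)
- tin_box: Fixed open white box, 170 (x) x 95 (y) x 60 mm, origin at the centre of its underside, walls 4 mm; the red and a blue clip sit on its long rim on its +y side, y = +45.5 mm, one in the nearer half and one in the farther half, in either order; the clips' x axis runs along that rim
- blue_clip: Loose blue spring clip of the same make, origin on its hinge pin; to be left on the rim
- tea_packet: Small lime-green carton, 50 x 74 x 55 mm, lying in the white box below its rim; leave alone
- matches: Matchbox, 36 x 57 x 15 mm; leave alone
- mug_1: Mug with diamond pattern, 90 mm high, far back; leave alone
- capsule_3: Dark coffee capsule, 52 mm wide, beside the coffee machine; leave alone
- cafetiere: Glass coffee press with black handle, 100 mm wide, 225 mm high, behind the work; leave alone
- dropper: Small amber dropper bottle, 33 mm wide, 102 mm high, behind the work; leave alone
There are look-alikes about, which are no part of the job. Of the things shaped like the red_clip, the red one is meant.

How it is judged:
By the outcome, as a careful person would: the job done as asked, in the order asked, and still so for the second after the job is handed in, while the arm keeps its last pose, push and grip.
It also fails if it takes over 42 s, if anything falls off the work surface, if the arm or the gripper's body presses on something with over 40 N, if the wrist force passes 120 N, or if a joint passes its speed limit or range.

## Working session

There is one attempt and no reset: what is moved stays moved. The work goes in short steps, Python scripts to look and compute and a tool call to move; the robot and the scene stay as the last step left them, time stands still between calls to the robot, and variables do not carry over. Pictures are saved under pics/ and viewed, about 8 in all and at most 12, crops included, and the job is handed in when it is done.

Besides the shell and the picture viewer there is one more tool, called after "Request:" by a JSON object that holds its "op" and its "data", one argument or row to a line. play_rows: Moves the arm, as the interface text tells. Its arguments: {"type":"object","properties":{"steps":{"type":"array","items":{"type":"array","items":{"type":"array","items":{"type":"number"}}}}},"required":["steps"]}

```bash
mkdir -p pics; ls; cat > h.py <<'E'
import numpy as np,cv2
from plant import get_obs,imaging,manip
def snap(n,save=None):
    p,d=imaging.snapshot(n)
    if save: cv2.imwrite('pics/'+save,p[:,:,::-1])
    return p,d
def cloud(n,d):
    m=imaging.camera_model(n);K=np.array(m['K']);T=np.array(m['extrinsics'])
    v,u=np.mgrid[:480,:640]
    c=np.stack([(u-K[0,2])/K[0,0]*d,(v-K[1,2])/K[1,1]*d,d],-1)
    return c@T[:3,:3].T+T[:3,3]
def ray(n,uv,z):
    m=imaging.camera_model(n);K=np.array(m['K']);T=np.array(m['extrinsics'])
    r=np.c_[np.atleast_2d(uv).astype(float),np.ones(len(np.atleast_2d(uv)))]@np.linalg.inv(K).T@T[:3,:3].T
    o=T[:3,3];return o+r*((z-o[2])/r[:,2])[:,None]
E
python3 - <<'E'
from h import *
np.set_printoptions(precision=4,suppress=True)
for n in('top','side'):
    p,d=snap(n,n+'0.png');np.savez(n+'0.npz',p=p,d=d)
    m=imaging.camera_model(n);print(n,m)
print(get_obs())
E
```

```text
pics
top {'K': array([[588.3025,   0.    , 325.3032],
       [  0.    , 588.3025, 228.264 ],
       [  0.    ,   0.    ,   1.    ]]), 'extrinsics': array([[ 0.0142, -0.9853,  0.1701,  0.4117],
       [-0.9988, -0.0059,  0.049 , -0.0156],
       [-0.0473, -0.1706, -0.9842,  1.3261],
       [ 0.    ,  0.    ,  0.    ,  1.    ]])}
side {'K': array([[572.6676,   0.    , 326.9869],
       [  0.    , 572.6676, 235.0586],
       [  0.    ,   0.    ,   1.    ]]), 'extrinsics': array([[ 0.8553, -0.3341,  0.396 ,  0.1669],
       [-0.518 , -0.5412,  0.6623, -0.7254],
       [-0.0069, -0.7717, -0.636 ,  0.826 ],
       [ 0.    ,  0.    ,  0.    ,  1.    ]])}
{'time': 0.1, 'qpos': array([ 1.5026,  0.3855,  0.0068, -0.0004, -1.194 , -0.2586]), 'dq': array([-0.    , -0.0028,  0.003 ,  0.0012,  0.0009,  0.0006]), 'tau': array([  0.0009, -39.3317,  18.8929,   4.1979,  -0.0026,   0.    ]), 'eef_pos': array([0.2005, 0.5915, 0.2414]), 'ee_rot': array([-0.4124, -0.5742, -0.4115,  0.5752]), 'ft_force': array([-0.5421,  0.3965,  0.0374]), 'ft_torque': array([0.0216, 0.0146, 0.0117]), 'opening': 0.08551631502385282}
```

View pics/top0.png

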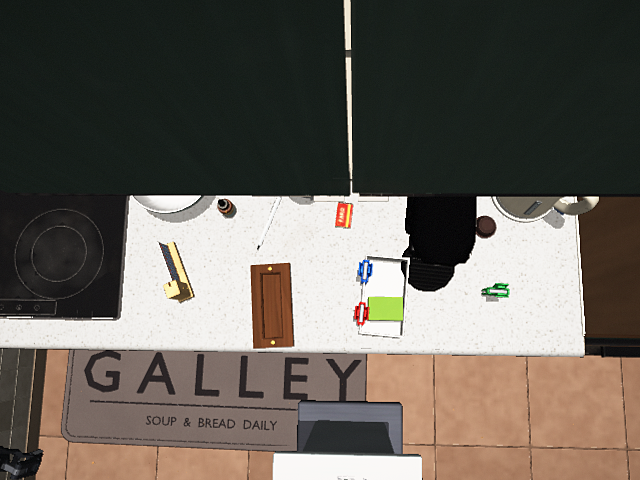

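View pics/side0.png

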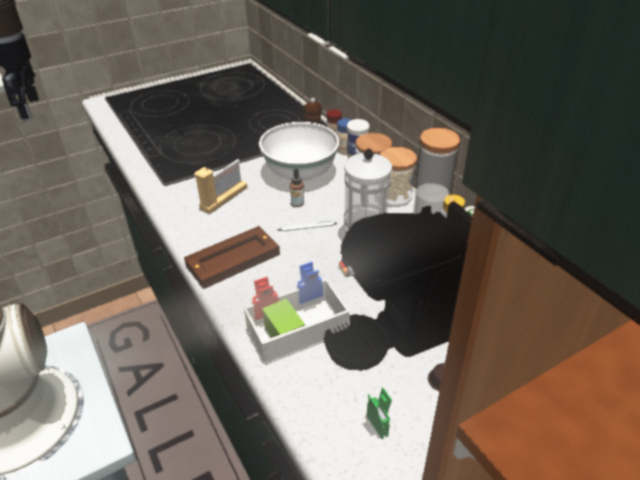

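The top view shows the holder at about (176,271) with its post at the near end (178,290), the stand at (272,305), the red clip at (361,314) on the near half of the rim and the blue clip at (365,271). The green look-alike is at (495,291). The side view agrees.

```bash
cat > m.py <<'E'
from h import *
np.set_printoptions(precision=4,suppress=True)
def rect(P):
    r=cv2.minAreaRect((P[:,:2]*1000).astype(np.float32));b=cv2.boxPoints(r)
    e=[b[1]-b[0],b[2]-b[1]];e=max(e,key=np.linalg.norm)
    return np.array(r[0])/1000,np.array(r[1]),np.degrees(np.arctan2(e[1],e[0]))%180
E
python3 - <<'E'
from m import *
D=np.load('top0.npz');p,d=D['p'].astype(int),D['d'];C=cloud('top',d);ok=d>0
v,u=np.mgrid[:480,:640]
R,G,B=p[...,0],p[...,1],p[...,2]
print('table z',np.median(C[250:260,200:240,2]),C[330:345,180:230,2].mean())
# stand
brown=(R>G+20)&(G>=B)&(R<150)&ok&(u>235)&(u<305)&(v>255)&(v<352)
top=brown&(abs(C[...,2]-.026)<.005)
print('stand depth',rect(C[top]),np.median(C[top][:,2]))
c=max(cv2.findContours(brown.astype(np.uint8),0,2)[0],key=cv2.contourArea)
print('stand ray',rect(ray('top',c[:,0],.026)))
fl=brown&(abs(C[...,2]-.012)<.005)
print('floor',rect(C[fl]),fl.sum(),np.median(C[fl][:,2]))
# holder
h=ok&(u>150)&(u<205)&(v>225)&(v<310)
for lo,hi,n in((.095,.115,'post'),(.07,.087,'card'),(.012,.024,'foot')):
    m=h&(C[...,2]>lo)&(C[...,2]<hi);print(n,m.sum(),rect(C[m]),C[m].mean(0), C[m][:,2].max())
w=h&(R>B+30)
c=max(cv2.findContours(w.astype(np.uint8),0,2)[0],key=cv2.contourArea);print('wood px',rect(ray('top',c[:,0],.018)))
# clips
red=(R>120)&(R>2*G)&(R>2*B)&(u>345)&(u<380)&(v>295)&(v<330)
blu=(B>100)&(B>1.5*R)&(u>345)&(u<385)&(v>250)&(v<290)
for n,m in(('red',red),('blue',blu)):
    P=C[m&ok];print(n,m.sum(),P.mean(0),rect(P),P[:,2].max(),np.percentile(P[:,2],[10,50,90]))
    q=P[P[:,2]>.085];print(' hi',q.mean(0),rect(q),len(q))
bx=ok&(u>350)&(u<415)&(v>250)&(v<345)&(abs(C[...,2]-.06)<.006)&(R>150)&(B>150)
print('rim',rect(C[bx]),np.median(C[bx][:,2]))
im=np.hstack([cv2.resize(p[220:350,140:310].astype(np.uint8),None,fx=4,fy=4)[:,:,::-1]])
cv2.imwrite('pics/c1.png',im)
S=np.load('side0.npz')['p'][240:370,230:370,::-1]
T=p[240:350,340:440,::-1].astype(np.uint8)
cv2.imwrite('pics/c2.png',np.hstack([cv2.resize(S,(400,371)),cv2.resize(T,(337,371))]))
E
```

```text
table z -0.001140769942323483 0.00036542787082868454
stand depth (array([0.4642, 0.1662]), array([182.7206,  88.092 ]), np.float32(4.122269)) 0.02518642164878382
stand ray (array([0.4642, 0.1661]), array([182.8126,  87.8301]), np.float32(4.1411304))
floor (array([0.4634, 0.1748]), array([140.666 ,  56.0382]), np.float32(5.0434775)) 1013 0.011119815992901794
post 227 (array([0.4917, 0.3676]), array([32.2214, 31.64  ]), np.float32(24.458185)) [0.4915 0.3665 0.1034] 0.11198110556992491
card 142 (array([0.5381, 0.3801]), array([129.4965,  27.6057]), np.float32(18.412659)) [0.5342 0.3824 0.0774] 0.08679555467499522
foot 404 (array([0.5398, 0.378 ]), array([136.1665,  34.2536]), np.float32(16.273144)) [0.5474 0.3812 0.017 ] 0.02388956905334827
wood px (array([0.5335, 0.3961]), array([136.0687,  58.0805]), np.float32(23.569527))
red 156 [ 0.4475 -0.0312  0.0848] (array([ 0.4477, -0.0307]), array([28.6155, 46.1875]), np.float32(179.02078)) 0.1089234811439459 [0.0671 0.092  0.1039]
 hi [ 0.4484 -0.0315  0.0998] (array([ 0.4479, -0.031 ]), array([28.3328, 24.9326]), np.float32(86.42456)) 79
blue 152 [ 0.5376 -0.0378  0.0826] (array([ 0.5387, -0.0387]), array([28.6029, 50.3435]), np.float32(177.27081)) 0.11021864032404283 [0.0668 0.0869 0.104 ]
 hi [ 0.5386 -0.038   0.0995] (array([ 0.5381, -0.0388]), array([28.1057, 25.1152]), np.float32(84.560425)) 76
rim (array([ 0.4867, -0.0798]), array([ 96.6831, 170.0698]), np.float32(175.23589)) 0.05930261041104945
```

View pics/c1.png

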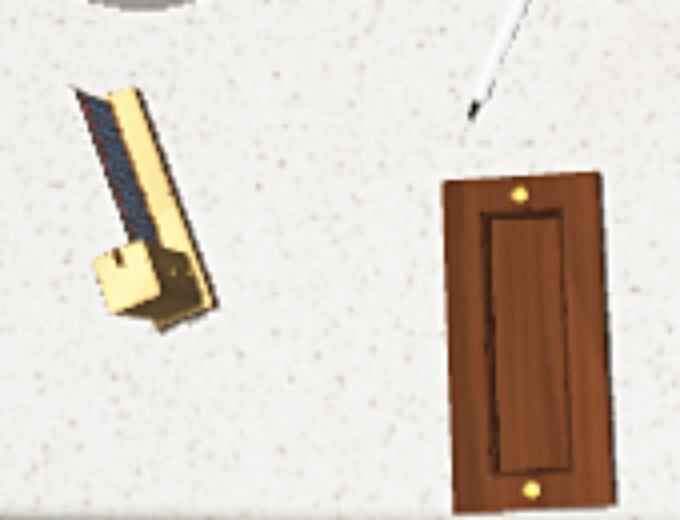

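The crop shows the holder's post at the near end, with the card running away from the robot. The recess is centred in the stand. Next I refine the holder's yaw and post, and work out the first move.

```bash
cat >> m.py <<'E'
from scipy.spatial.transform import Rotation as Ro
def tool():
    o=get_obs();q=o['ee_rot'];R=Ro.from_quat([q[1],q[2],q[3],q[0]]).as_matrix()
    return o,R
def go(p,yaw):  # yaw deg of jaw line (tool z), mod 180
    o,R=tool();z=R[:,2];y0=np.degrees(np.arctan2(z[1],z[0]))
    t=-((yaw-y0+90)%180-90)   # +turn about tool x (down) = -yaw
    dl=np.array(p)-o['eef_pos']
    print('t %.2f'%o['time'],'pos',o['eef_pos'],'toolx',R[:,0],'jawyaw %.2f'%y0,'q6 %.2f'%o['qpos'][5],'open %.4f'%o['opening'],'F',o['ft_force'])
    print(' shift tool cm now',100*R.T@dl,' turn deg %.2f'%t,' shift cm after turn',100*(R@Ro.from_euler('x',t,degrees=True).as_matrix()).T@dl)
E
python3 - <<'E'
from m import *
D=np.load('top0.npz');p,d=D['p'].astype(int),D['d'];C=cloud('top',d);ok=d>0
v,u=np.mgrid[:480,:640];R,G,B=p[...,0],p[...,1],p[...,2]
h=ok&(u>150)&(u<205)&(v>225)&(v<310)
# foot right edge: rightmost wood pixel per row
w=h&(R>150)&(R>B+40)
E=[(u[r][w[r]].max()+.5,r) for r in range(245,292) if w[r].any()]
P=ray('top',E,.018);k=np.polyfit(P[:,0],P[:,1],1);res=P[:,1]-np.polyval(k,P[:,0])
g=abs(res)<.002;k=np.polyfit(P[g,0],P[g,1],1);print('right edge yaw',np.degrees(np.arctan(k[0])),g.sum(),np.std(res[g]))
a=np.arctan(k[0]);n=np.array([-np.sin(a),np.cos(a)]);e=n@np.array([0,k[1]])
print('midline offset from right edge',e+.018)
pm=h&(R>200)&(G>170)&(B<200)&(B>90)&(C[...,2]>.09)
P=ray('top',np.c_[u[pm],v[pm]],.105);ax=np.array([np.cos(a),np.sin(a)])
print('post',P.mean(0),rect(P),'along',np.percentile(P[:,:2]@ax,[1,50,99]),'across',np.percentile(P[:,:2]@n,[1,50,99]))
# card top pts
cm=h&(C[...,2]>.074)&(C[...,2]<.085);Q=C[cm][:,:2];print('card across',np.percentile(Q@n,[10,50,90]))
fm=h&w&(C[...,2]<.03);Q=ray('top',np.c_[u[fm],v[fm]],.018)[:,:2];print('foot along',(Q@ax).min(),(Q@ax).max())
S=np.load('side0.npz');C2=cloud('side',S['d']);
hs=(v>150)&(v<215)&(u>190)&(u<250)&(S['d']>0);
for lo,hi in((.1,.112),(.076,.084),(.014,.022)):
    m=hs&(C2[...,2]>lo)&(C2[...,2]<hi);print('side',m.sum(),rect(C2[m]),'across',np.percentile(C2[m][:,:2]@n,[2,50,98]),'along',np.percentile(C2[m][:,:2]@ax,[2,98]))
pc=np.array([.4917,.3676]);go([*pc,.15],np.degrees(a)+90)
E
```

```text
right edge yaw 23.237419221253525 47 0.0006584843422076418
midline offset from right edge 0.14368355277139527
post [0.4913 0.3671 0.105 ] (array([0.4916, 0.3672]), array([30.8698, 28.6417]), np.float32(22.499643)) along [0.5818 0.596  0.6117] across [0.1293 0.1433 0.1576]
card across [0.1295 0.1431 0.1455]
foot along 0.579533367395944 0.7145630382915543
side 115 (array([0.4905, 0.3691]), array([38.0585, 32.3206]), np.float32(30.653187)) across [0.1312 0.1452 0.1607] along [0.5799 0.6123]
side 102 (array([0.5367, 0.3797]), array([129.5309,  30.333 ]), np.float32(18.151443)) across [0.1289 0.1439 0.1572] along [0.581  0.7063]
side 287 (array([0.5385, 0.3864]), array([137.2719,  37.272 ]), np.float32(22.36913)) across [0.1258 0.1356 0.1573] along [0.5809 0.7105]
t 0.10 pos [0.2005 0.5915 0.2414] toolx [-0.0005 -0.0019 -1.    ] jawyaw -108.73 q6 -0.26 open 0.0855 F [-0.5421  0.3965  0.0374]
 shift tool cm now [ 9.1624 34.7699 11.8284]  turn deg -41.97  shift cm after turn [ 9.1624 17.9402 32.0469]
```

```bash
cat >> m.py <<'E'
def plan(p,yaw,n,clo=0):
    o,R=tool();go(p,yaw);z=R[:,2];y0=np.degrees(np.arctan2(z[1],z[0]))
    t=-((yaw-y0+90)%180-90)/n;dl=(np.array(p)-o['eef_pos'])/n*100
    rows=[]
    for i in range(n):
        s=R.T@dl;rows.append([clo,*[round(float(x),2) for x in s],round(float(t),1)])
        R=R@Ro.from_euler('x',t,degrees=True).as_matrix()
    for i in range(0,n,5): print(rows[i:i+5])
E
python3 -c "
from m import *
plan([.4914,.3674,.15],113.2,15)"
```

```text
t 0.10 pos [0.2005 0.5915 0.2414] toolx [-0.0005 -0.0019 -1.    ] jawyaw -108.73 q6 -0.26 open 0.0855 F [-0.5421  0.3965  0.0374]
 shift tool cm now [ 9.1625 34.7479 11.857 ]  turn deg -41.93  shift cm after turn [ 9.1625 17.9257 32.0417]
[[0, 0.61, 2.32, 0.79, -2.8], [0, 0.61, 2.28, 0.9, -2.8], [0, 0.61, 2.23, 1.01, -2.8], [0, 0.61, 2.18, 1.12, -2.8], [0, 0.61, 2.12, 1.22, -2.8]]
[[0, 0.61, 2.06, 1.33, -2.8], [0, 0.61, 1.99, 1.43, -2.8], [0, 0.61, 1.92, 1.52, -2.8], [0, 0.61, 1.84, 1.61, -2.8], [0, 0.61, 1.76, 1.7, -2.8]]
[[0, 0.61, 1.68, 1.78, -2.8], [0, 0.61, 1.59, 1.86, -2.8], [0, 0.61, 1.49, 1.94, -2.8], [0, 0.61, 1.4, 2.01, -2.8], [0, 0.61, 1.3, 2.08, -2.8]]
```

Request:
{"op": "play_rows", "data": {
  "steps": [
    [[0,0.3,2.3,0.8,-2.8],[0,0.3,2.3,0.9,-2.8],[0,0.3,2.2,1.0,-2.8],[0,0.3,2.2,1.1,-2.8],[0,0.3,2.1,1.2,-2.8]]
  ]
}}

```text
time: 0.52
eef_pos: [0.2968, 0.5175, 0.223]
ee_rot: [-0.484, -0.514, -0.483, 0.518]
ft_force: [0.8, 0.1, 0.1]
opening: 0.0854
```

Request:
{"op": "play_rows", "data": {
  "steps": [
    [[0,0.3,2.1,1.3,-2.8],[0,0.3,2.0,1.4,-2.8],[0,0.3,1.9,1.5,-2.8],[0,0.3,1.8,1.6,-2.8],[0,0.3,1.8,1.7,-2.8]]
  ]
}}

```text
time: 0.93
eef_pos: [0.399, 0.4405, 0.2048]
ee_rot: [0.547, 0.445, 0.545, -0.453]
ft_force: [-0.2, -0.2, 0.4]
opening: 0.0854
```

Request:
{"op": "play_rows", "data": {
  "steps": [
    [[0,0.3,1.7,1.8,-2.8],[0,0.3,1.6,1.9,-2.8],[0,0.3,1.5,1.9,-2.8],[0,0.3,1.4,2.0,-2.8],[0,0.3,1.3,2.1,-2.8]]
  ]
}}

```text
time: 1.35
eef_pos: [0.5025, 0.364, 0.1865]
ee_rot: [0.599, 0.37, 0.599, -0.381]
ft_force: [1.1, 1.4, -0.1]
opening: 0.0856
```

```bash
python3 -c "
from m import *
plan([.4914,.3674,.15],113.2,5)"
```

```text
t 1.35 pos [0.5025 0.364  0.1865] toolx [-0.0096 -0.0133 -0.9999] jawyaw -64.16 q6 1.13 open 0.0856 F [ 1.0919  1.3756 -0.0765]
 shift tool cm now [ 3.6583 -0.7995 -0.8236]  turn deg 2.64  shift cm after turn [ 3.6583 -0.8366 -0.786 ]
[[0, 0.73, -0.16, -0.16, 0.5], [0, 0.73, -0.16, -0.16, 0.5], [0, 0.73, -0.16, -0.16, 0.5], [0, 0.73, -0.16, -0.16, 0.5], [0, 0.73, -0.17, -0.16, 0.5]]
```

Request:
{"op": "play_rows", "data": {
  "steps": [
    [[0,0.7,-0.4,-0.4,1.0],[0,0.7,-0.3,-0.3,1.0],[0,0.7,-0.1,-0.1,0.6],[0,0.3,0,0,0],[0,0,0,0,0]]
  ]
}}

```text
time: 1.77
eef_pos: [0.4923, 0.3639, 0.1574]
ee_rot: [0.588, 0.384, 0.589, -0.4]
ft_force: [-0.3, -0.6, -0.2]
opening: 0.0853
```

```bash
python3 -c "
from m import *
plan([.4914,.3674,.082],113.2,10)"
```

```text
t 1.77 pos [0.4923 0.3639 0.1574] toolx [-0.0137 -0.0176 -0.9998] jawyaw -67.30 q6 1.07 open 0.0853 F [-0.2614 -0.6414 -0.2443]
 shift tool cm now [ 7.5362  0.193  -0.438 ]  turn deg -0.50  shift cm after turn [ 7.5362  0.1968 -0.4364]
[[0, 0.75, 0.02, -0.04, -0.0], [0, 0.75, 0.02, -0.04, -0.0], [0, 0.75, 0.02, -0.04, -0.0], [0, 0.75, 0.02, -0.04, -0.0], [0, 0.75, 0.02, -0.04, -0.0]]
[[0, 0.75, 0.02, -0.04, -0.0], [0, 0.75, 0.02, -0.04, -0.0], [0, 0.75, 0.02, -0.04, -0.0], [0, 0.75, 0.02, -0.04, -0.0], [0, 0.75, 0.02, -0.04, -0.0]]
```

Request:
{"op": "play_rows", "data": {
  "steps": [
    [[0,1.8,0.1,-0.2,-0.3],[0,1.8,0.1,-0.2,-0.2],[0,1.8,0,0,0],[0,1.1,0,0,0],[0,0.2,0,0,0]]
  ]
}}

```text
time: 2.18
eef_pos: [0.49, 0.3723, 0.0907]
ee_rot: [0.592, 0.381, 0.592, -0.393]
ft_force: [0.1, -0.9, -0.0]
opening: 0.0853
```

```bash
python3 -c "
from m import *
go([.4914,.3674,.082],113.2)"
```

```text
t 2.18 pos [0.49   0.3723 0.0907] toolx [-0.0089 -0.0132 -0.9999] jawyaw -66.35 q6 1.07 open 0.0853 F [ 0.1198 -0.9431 -0.0318]
 shift tool cm now [ 0.8735 -0.054   0.5007]  turn deg 0.45  shift cm after turn [ 0.8735 -0.0501  0.5011]
```

Request:
{"op": "play_rows", "data": {
  "steps": [
    [[0,0.4,0,0.25,0.2],[0,0.3,0,0.2,0.2],[0,0.1,0,0,0],[0.5,0,0,0,0],[1,0,0,0,0]]
  ]
}}

```text
time: 2.6
eef_pos: [0.4916, 0.37, 0.0841]
ee_rot: [0.591, 0.384, 0.591, -0.393]
ft_force: [0.4, -0.6, 0.4]
opening: 0.0637
```

Request:
{"op": "play_rows", "data": {
  "steps": [
    [[1,0,0,0,0],[1,0,0,0,0],[1,0,0,0,0],[1,0,0,0,0],[1,0,0,0,0]]
  ]
}}

```text
time: 3.02
eef_pos: [0.4922, 0.3703, 0.086]
ee_rot: [0.591, 0.385, 0.59, -0.392]
ft_force: [-0.3, -0.1, -1.0]
opening: 0.0293
```

```bash
python3 -c "
from m import *
go([.4914,.3674,.082],113.2)"
```

```text
t 3.02 pos [0.4922 0.3703 0.086 ] toolx [-0.0046 -0.009  -0.9999] jawyaw -66.64 q6 1.07 open 0.0293 F [-0.3248 -0.067  -1.0499]
 shift tool cm now [ 0.4036 -0.1853  0.2284]  turn deg 0.16  shift cm after turn [ 0.4036 -0.1846  0.2289]
```

Request:
{"op": "play_rows", "data": {
  "steps": [
    [[1,-0.6,0,0,0],[1,-1.5,0,0,0],[1,-2,0,0,0],[1,-2,0,0,0],[1,-1.2,0,0,0]]
  ]
}}

```text
time: 3.43
eef_pos: [0.4899, 0.3681, 0.1568]
ee_rot: [0.59, 0.38, 0.591, -0.397]
ft_force: [0.7, -0.5, -0.8]
opening: 0.0296
```

```bash
python3 -c "
from m import *
plan([.4163,.1627,.150],94.1,10,1)"
```

```text
t 3.43 pos [0.4899 0.3681 0.1568] toolx [-0.0147 -0.019  -0.9997] jawyaw -66.71 q6 1.07 open 0.0296 F [ 0.7415 -0.5276 -0.7574]
 shift tool cm now [  1.1807 -14.8567  15.9482]  turn deg 19.19  shift cm after turn [ 1.1807 -8.789  19.9454]
[[1, 0.12, -1.49, 1.59, 1.9], [1, 0.12, -1.43, 1.64, 1.9], [1, 0.12, -1.38, 1.69, 1.9], [1, 0.12, -1.32, 1.74, 1.9], [1, 0.12, -1.26, 1.78, 1.9]]
[[1, 0.12, -1.2, 1.82, 1.9], [1, 0.12, -1.14, 1.86, 1.9], [1, 0.12, -1.07, 1.9, 1.9], [1, 0.12, -1.01, 1.93, 1.9], [1, 0.12, -0.95, 1.96, 1.9]]
```

Request:
{"op": "play_rows", "data": {
  "steps": [
    [[1,0,-1.5,1.6,1.9],[1,0,-1.4,1.6,1.9],[1,0,-1.4,1.7,1.9],[1,0,-1.3,1.7,1.9],[1,0,-1.3,1.8,1.9]]
  ]
}}

```text
time: 3.85
eef_pos: [0.4542, 0.2679, 0.1636]
ee_rot: [0.556, 0.433, 0.555, -0.442]
ft_force: [-0.6, -0.5, -1.8]
opening: 0.0291
```

Request:
{"op": "play_rows", "data": {
  "steps": [
    [[1,0,-1.2,1.8,1.9],[1,0,-1.1,1.8,1.9],[1,0,-1.0,1.8,1.9],[1,0,-0.9,1.7,1.9],[1,0,-0.5,1.0,1.0]]
  ]
}}

```text
time: 4.27
eef_pos: [0.4181, 0.1732, 0.166]
ee_rot: [0.52, 0.475, 0.519, -0.485]
ft_force: [0.7, 0.2, -1.5]
opening: 0.0292
```

```bash
python3 - <<'E'
from m import *
go([.4163,.1627,.150],94.1)
for n,b in(('top',(235,330,300,400)),('side',(150,250,180,300))):
    p,d=snap(n,n+'1.png');np.savez(n+'1.npz',p=p,d=d)
p=cv2.imread('pics/top1.png')[220:380,220:400];q=cv2.imread('pics/side1.png')[110:320,140:340]
cv2.imwrite('pics/c3.png',np.hstack([cv2.resize(p,(420,373)),cv2.resize(q,(355,373))]))
E
```

```text
t 4.27 pos [0.4181 0.1732 0.166 ] toolx [-0.0081 -0.011  -0.9999] jawyaw -85.51 q6 0.89 open 0.0292 F [ 0.7031  0.1939 -1.4853]
 shift tool cm now [ 1.6092 -0.2439  1.0188]  turn deg 0.39  shift cm after turn [ 1.6092 -0.237   1.0204]
```

View pics/c3.png

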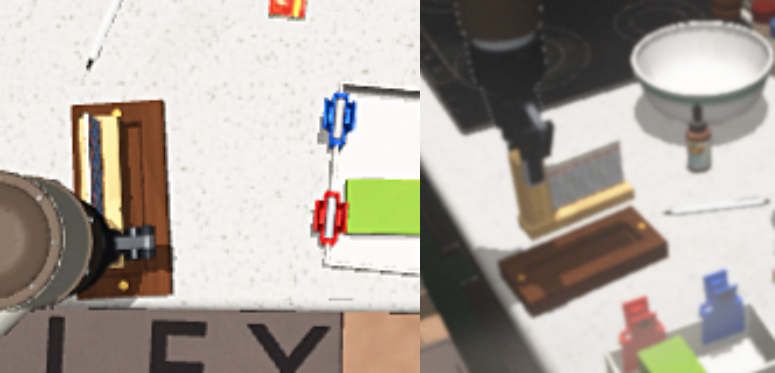

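The holder hangs upright in the jaws above the stand. In the top view its foot is at about x 80–125 of the left panel, still a little left of the recess. Now I measure the held foot against the stand in the same camera.

```bash
cat > f.py <<'E'
from m import *
v,u=np.mgrid[:480,:640]
def foot(tag,zt):
    D=np.load('top%s.npz'%tag);p,d=D['p'].astype(int),D['d'];C=cloud('top',d);R,G,B=p[...,0],p[...,1],p[...,2]
    w=(u>235)&(u<300)&(v>255)&(v<350)&(R>140)&(G>115)&(R>B+25)&(abs(C[...,2]-zt)<.012)
    print('n',w.sum(),'z med',np.median(C[w][:,2]))
    a=np.radians(4.1)
    for it in range(2):
        rows=[r for r in range(480) if w[r].sum()>3]
        L=ray('top',[(u[r][w[r]].min()-.5,r) for r in rows],zt);Rr=ray('top',[(u[r][w[r]].max()+.5,r) for r in rows],zt)
        break
    out=[]
    for P in(L,Rr):
        k=np.polyfit(P[:,0],P[:,1],1)
        for _ in range(5):
            s=abs(P[:,1]-np.polyval(k,P[:,0]))<.002;k=np.polyfit(P[s,0],P[s,1],1)
        x0=P[:,0];out.append(k);print('edge yaw %.2f n %d y at x=.46: %.4f'%(np.degrees(np.arctan(k[0])),s.sum(),np.polyval(k,.46)))
    P=ray('top',np.c_[u[w],v[w]],zt);print('x range',P[:,0].min()-.0008,P[:,0].max()+.0008)
    ax=np.array([np.cos(a),np.sin(a)]);q=(P[:,:2]-[.4642,.1662])@ax;print('far end along from stand centre',q.max()+.0009,'(home .068)')
    m=(np.polyval(out[0],.46)+np.polyval(out[1],.46))/2
    print('mid y at x=.46',m,'stand mid y there',.1662+np.tan(a)*(.46-.4642))
E
python3 - <<'E'
from f import *
foot('1',.098)
S=np.load('side1.npz');p,d=S['p'].astype(int),S['d'];C=cloud('side',d);R,G,B=p[...,0],p[...,1],p[...,2]
w=(u>190)&(u<250)&(v>185)&(v<250)&(R>B+30)&(R>130)&(d>0)&(abs(C[...,2]-.098)<.006);print(w.sum(),rect(C[w]))
E
```

```text
n 451 z med 0.09699755152695855
edge yaw 16.65 n 8 y at x=.46: 0.1799
edge yaw 4.24 n 47 y at x=.46: 0.1556
x range 0.4006825928988246 0.5348540427255487
far end along from stand centre 0.0715302910921738 (home .068)
mid y at x=.46 0.16772012745861936 stand mid y there 0.1658989402565685
408 (array([0.4576, 0.1663]), array([ 33.2654, 119.3642]), np.float32(178.74649))
```

Request:
{"op": "play_rows", "data": {
  "steps": [
    [[1,0.4,0,0.3,0.2],[1,1,0.1,0.3,0.1],[1,1.3,0.1,0.2,0],[1,1,0,0,0],[1,0.3,0,0,0]]
  ]
}}

```text
time: 4.78
eef_pos: [0.4246, 0.1689, 0.1265]
ee_rot: [0.52, 0.479, 0.518, -0.482]
ft_force: [-0.7, -0.4, -1.9]
opening: 0.029
```

```bash
python3 - <<'E'
from f import *
go([.4151,.1655,.120],94.1)
p,d=snap('top','top2.png');np.savez('top2.npz',p=p,d=d);foot('2',get_obs()['eef_pos'][2]-.086+.018)
E
```

```text
t 4.78 pos [0.4246 0.1689 0.1265] toolx [-0.0002 -0.005  -1.    ] jawyaw -85.57 q6 0.91 open 0.0290 F [-0.6651 -0.407  -1.8845]
 shift tool cm now [ 0.6493 -0.9777  0.2635]  turn deg 0.33  shift cm after turn [ 0.6493 -0.9762  0.2691]
n 429 z med 0.057963335085738255
edge yaw 1.93 n 21 y at x=.46: 0.1891
edge yaw 4.54 n 46 y at x=.46: 0.1509
x range 0.40897072322232697 0.543260024325907
far end along from stand centre 0.07905149450669795 (home .068)
mid y at x=.46 0.17001769949727685 stand mid y there 0.1658989402565685
```

Request:
{"op": "play_rows", "data": {
  "steps": [
    [[1,0.2,-0.4,0.1,0.2],[1,0.2,-0.4,0.1,0.2],[1,0.2,-0.3,0.1,0],[1,0.1,0,0,0],[1,0,0,0,0]]
  ]
}}

```text
time: 5.25
eef_pos: [0.414, 0.1665, 0.1196]
ee_rot: [0.519, 0.481, 0.516, -0.483]
ft_force: [0.4, -0.5, -1.8]
opening: 0.0288
```

```bash
python3 - <<'E'
from f import *
go([.4142,.1652,.100],94.1)
p,d=snap('top','top3.png');np.savez('top3.npz',p=p,d=d);foot('3',get_obs()['eef_pos'][2]-.086+.018)
E
```

```text
t 5.25 pos [0.414  0.1665 0.1196] toolx [ 0.0013 -0.0045 -1.    ] jawyaw -85.88 q6 0.89 open 0.0288 F [ 0.358 -0.522 -1.835]
 shift tool cm now [1.9634 0.0065 0.1237]  turn deg 0.02  shift cm after turn [1.9634 0.0065 0.1237]
n 437 z med 0.05174647817914613
edge yaw 1.90 n 27 y at x=.46: 0.1858
edge yaw 3.79 n 46 y at x=.46: 0.1494
x range 0.39843965770017875 0.5330338489699379
far end along from stand centre 0.0683286115939329 (home .068)
mid y at x=.46 0.1675971060580453 stand mid y there 0.1658989402565685
```

Request:
{"op": "play_rows", "data": {
  "steps": [
    [[1,0,0,0.1,0],[1,0.2,0,0.05,0],[1,0.4,0,0,0],[1,0.5,0,0,0],[1,0.5,0,0,0]]
  ]
}}

```text
time: 5.72
eef_pos: [0.4156, 0.1658, 0.1045]
ee_rot: [0.519, 0.483, 0.516, -0.48]
ft_force: [0.1, 0.4, -1.6]
opening: 0.0291
```

```bash
python3 - <<'E'
from f import *
go([.4142,.1652,.098],94.1)
E
```

```text
t 5.72 pos [0.4156 0.1658 0.1045] toolx [ 0.0057 -0.0009 -1.    ] jawyaw -85.86 q6 0.89 open 0.0291 F [ 0.0774  0.4179 -1.6362]
 shift tool cm now [ 0.6443 -0.1458  0.0526]  turn deg 0.04  shift cm after turn [ 0.6443 -0.1457  0.0527]
```

Request:
{"op": "play_rows", "data": {
  "steps": [
    [[1,0.2,-0.1,0.05,0],[1,0.2,0,0,0],[1,0.2,0,0,0],[1,0.2,0,0,0],[1,0.1,0,0,0]]
  ]
}}

```text
time: 6.13
eef_pos: [0.4152, 0.1648, 0.0977]
ee_rot: [0.521, 0.481, 0.516, -0.481]
ft_force: [-4.0, 0.2, 2.0]
opening: 0.0293
```

```bash
python3 - <<'E'
from f import *
go([.4142,.1652,.098],94.1)
p,d=snap('top','top4.png');np.savez('top4.npz',p=p,d=d);foot('4',get_obs()['eef_pos'][2]-.086+.018)
E
```

```text
t 6.13 pos [0.4152 0.1648 0.0977] toolx [ 0.005 -0.005 -1.   ] jawyaw -85.70 q6 0.89 open 0.0293 F [-3.9936  0.2113  1.9763]
 shift tool cm now [-0.0293 -0.1009 -0.0433]  turn deg 0.20  shift cm after turn [-0.0293 -0.101  -0.043 ]
n 459 z med 0.029181555289843564
edge yaw 1.87 n 20 y at x=.46: 0.1848
edge yaw 4.15 n 46 y at x=.46: 0.1478
x range 0.37525748454907953 0.5574811423398042
far end along from stand centre 0.09220849903029629 (home .068)
mid y at x=.46 0.16633192944659048 stand mid y there 0.1658989402565685
```

Request:
{"op": "play_rows", "data": {
  "steps": [
    [[1,0.1,0,0,0],[1,0.1,0,0,0],[0.6,0,0,0,0],[0,0,0,0,0],[0,0,0,0,0]]
  ]
}}

```text
time: 6.6
eef_pos: [0.4163, 0.1657, 0.0986]
ee_rot: [0.522, 0.481, 0.516, -0.479]
ft_force: [0.0, -0.1, 0.4]
opening: 0.0573
```

```bash
python3 - <<'E'
from f import *
go([.4142,.1652,.180],94.1)
E
```

```text
t 6.60 pos [0.4163 0.1657 0.0986] toolx [ 0.0082 -0.0036 -1.    ] jawyaw -85.58 q6 0.89 open 0.0573 F [ 0.0044 -0.0769  0.3828]
 shift tool cm now [-8.1451 -0.1495  0.0671]  turn deg 0.32  shift cm after turn [-8.1451 -0.1491  0.0679]
```

Request:
{"op": "play_rows", "data": {
  "steps": [
    [[0,0,0,0,0],[0,-1,0,0,0],[0,-2.5,0,0,0],[0,-3.5,0,0,0],[0,-2.5,0,0,0]]
  ]
}}

```text
time: 7.02
eef_pos: [0.4128, 0.1636, 0.1904]
ee_rot: [0.521, 0.476, 0.516, -0.486]
ft_force: [0.6, 0.9, -0.1]
opening: 0.0847
```

```bash
python3 - <<'E'
from f import *
go([.4475,-.031,.150],85.2)
plan([.4475,-.031,.160],85.2,10)
S,sd=snap('side');np.savez('side5.npz',p=S,d=sd);C=cloud('side',sd)
p,d=snap('top');np.savez('top5.npz',p=p,d=d)
cv2.imwrite('pics/c5.png',np.hstack([cv2.resize(S[150:300,160:340,::-1],(430,358)),cv2.resize(p[230:360,230:340,::-1],(303,358))]))
E
```

```text
t 7.02 pos [0.4128 0.1636 0.1904] toolx [-0.0047 -0.0145 -0.9999] jawyaw -85.64 q6 0.89 open 0.0847 F [ 0.5688  0.8802 -0.1328]
 shift tool cm now [ 4.303   2.0093 19.6062]  turn deg 9.16  shift cm after turn [ 4.303   5.1053 19.0362]
t 7.02 pos [0.4128 0.1636 0.1904] toolx [-0.0047 -0.0145 -0.9999] jawyaw -85.64 q6 0.89 open 0.0847 F [ 0.5688  0.8802 -0.1328]
 shift tool cm now [ 3.3031  2.0035 19.6203]  turn deg 9.16  shift cm after turn [ 3.3031  5.1018 19.051 ]
[[0, 0.33, 0.2, 1.96, 0.9], [0, 0.33, 0.23, 1.96, 0.9], [0, 0.33, 0.26, 1.95, 0.9], [0, 0.33, 0.29, 1.95, 0.9], [0, 0.33, 0.33, 1.95, 0.9]]
[[0, 0.33, 0.36, 1.94, 0.9], [0, 0.33, 0.39, 1.93, 0.9], [0, 0.33, 0.42, 1.93, 0.9], [0, 0.33, 0.45, 1.92, 0.9], [0, 0.33, 0.48, 1.91, 0.9]]
```

View pics/c5.png

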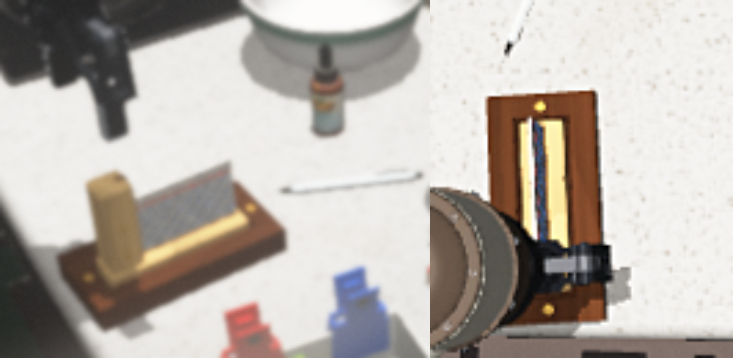

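The holder is down in the recess, with its foot nearly flush with the stand's rim. In-hand measurements show robot y ≈ camera y + 2.7 mm, and I'll use that offset for the clip.

Request:
{"op": "play_rows", "data": {
  "steps": [
    [[0,0,0.2,2.0,0.9],[0,0,0.2,2.0,0.9],[0,0.1,0.3,2.0,0.9],[0,0.2,0.3,2.0,0.9],[0,0.2,0.3,2.0,0.9]]
  ]
}}

```text
time: 7.53
eef_pos: [0.4331, 0.0657, 0.1876]
ee_rot: [0.503, 0.499, 0.498, -0.5]
ft_force: [-0.2, 0.0, 0.0]
opening: 0.0854
```

Request:
{"op": "play_rows", "data": {
  "steps": [
    [[0,0.3,0.4,1.9,0.9],[0,0.3,0.4,1.9,0.9],[0,0.3,0.4,1.9,0.9],[0,0.3,0.4,1.7,0.9],[0,0.2,0.4,1.0,0.9]]
  ]
}}

```text
time: 7.95
eef_pos: [0.4492, -0.0249, 0.1698]
ee_rot: [-0.481, -0.519, -0.477, 0.522]
ft_force: [-0.2, 0.3, 0.0]
opening: 0.0856
```

```bash
python3 - <<'E'
from f import *
go([.448,-.0285,.085],85.2)
p,d=snap('top');np.savez('top6.npz',p=p,d=d);C=cloud('top',d)
m=(u>240)&(u<300)&(v>265)&(v<345)&(d>0);p=p.astype(int)
w=m&(p[...,0]>180)&(p[...,1]>150)&(p[...,0]>p[...,2]+25)
for lo,hi in((.02,.05),(.105,.13)):
    q=C[w&(C[...,2]>lo)&(C[...,2]<hi)];print(lo,len(q),'z',np.median(q[:,2]),rect(q))
q=C[w&(C[...,2]<.05)];A=np.c_[q[:,:2]-[.4642,.1662],np.ones(len(q))];print('foot plane slopes',np.linalg.lstsq(A,q[:,2],rcond=None)[0])
r=m&(p[...,0]<140)&(p[...,0]>p[...,2]+30)&(abs(C[...,2]-.026)<.004);print('rim z',np.median(C[r][:,2]))
k=m&(C[...,2]>.078)&(C[...,2]<.1);print('card edge z',C[k][:,2].max(),rect(C[k]),k.sum())
cv2.imwrite('pics/c6.png',cv2.resize(p[220:360,225:425,::-1].astype(np.uint8),(800,560)))
E
```

```text
t 7.95 pos [ 0.4492 -0.0249  0.1698] toolx [-0.0002 -0.0067 -1.    ] jawyaw -94.76 q6 1.17 open 0.0856 F [-0.2194  0.2773  0.0124]
 shift tool cm now [ 8.4827 -0.0968  0.3172]  turn deg 0.04  shift cm after turn [ 8.4827 -0.0965  0.3172]
0.02 282 z 0.028889331307992094 (array([0.5069, 0.1827]), array([86.7943, 62.0383]), np.float32(4.315412))
0.105 0 z nan (array([0., 0.]), array([0., 0.]), np.float32(0.0))
foot plane slopes [-0.0229 -0.1673  0.0293]
rim z 0.025414227591177063
card edge z 0.09846020420802803 (array([0.4959, 0.1682]), array([65.4932,  4.4049]), np.float32(4.3440866)) 71
  return _methods._mean(a, axis=axis, dtype=dtype,
  ret = ret.dtype.type(ret / rcount)
```

View pics/c6.png

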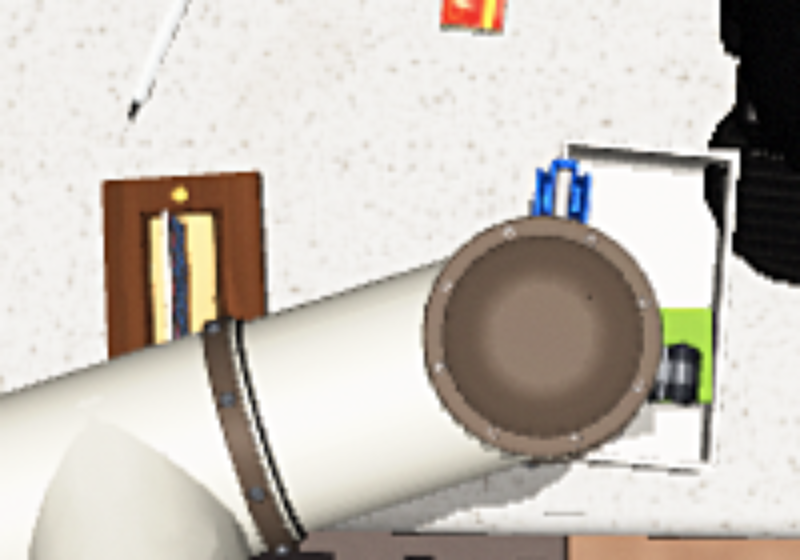

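Request:
{"op": "play_rows", "data": {
  "steps": [
    [[0,1.5,0,0.1,0],[0,2,0,0.1,0],[0,2,0,0.1,0],[0,1.5,0,0,0],[0.3,0.6,0,0,0]]
  ]
}}

```text
time: 8.42
eef_pos: [0.45, -0.0302, 0.0898]
ee_rot: [-0.48, -0.52, -0.475, 0.523]
ft_force: [0.3, -0.1, -0.5]
opening: 0.0753
```

```bash
python3 - <<'E'
from f import *
go([.448,-.0285,.086],85.2)
E
```

```text
t 8.42 pos [ 0.45   -0.0302  0.0898] toolx [ 0.0019 -0.0064 -1.    ] jawyaw -95.04 q6 1.17 open 0.0753 F [ 0.29   -0.1281 -0.4865]
 shift tool cm now [ 0.3775 -0.2155 -0.1543]  turn deg -0.24  shift cm after turn [ 0.3775 -0.2149 -0.1552]
```

Request:
{"op": "play_rows", "data": {
  "steps": [
    [[0.5,0.1,-0.1,-0.1,-0.1],[0.55,0.1,-0.1,-0.05,0],[0.55,0.1,0,0,0],[0.55,0,0,0,0],[0.55,0,0,0,0]]
  ]
}}

```text
time: 8.83
eef_pos: [0.4479, -0.0277, 0.0862]
ee_rot: [-0.48, -0.519, -0.477, 0.522]
ft_force: [0.4, 0.3, 0.5]
opening: 0.0379
```

```bash
python3 - <<'E'
from f import *
go([.448,-.0285,.086],85.2)
S,sd=snap('side');C=cloud('side',sd);cv2.imwrite('pics/c7.png',cv2.resize(S[220:360,220:370,::-1],(640,597)))
E
```

```text
t 8.83 pos [ 0.4479 -0.0277  0.0862] toolx [ 0.0002 -0.0072 -1.    ] jawyaw -94.83 q6 1.17 open 0.0379 F [0.4105 0.288  0.5388]
 shift tool cm now [0.017  0.0198 0.0755]  turn deg -0.03  shift cm after turn [0.017  0.0197 0.0755]
```

View pics/c7.png

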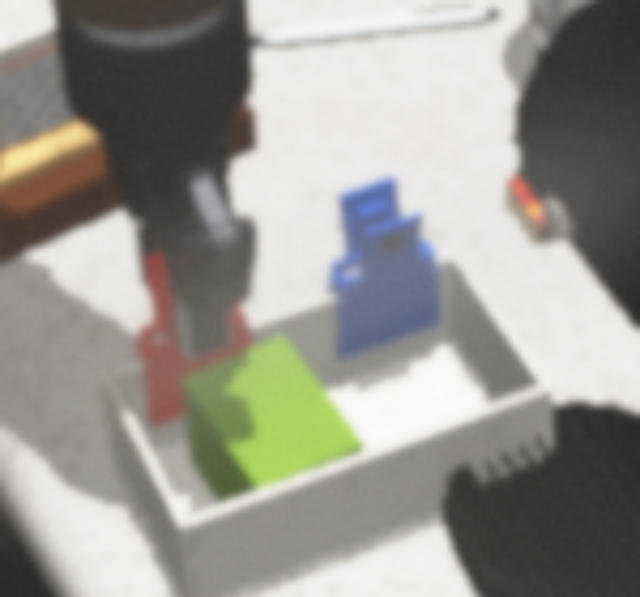

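The near finger is beside the red clip's paddle and the clip is still astride the rim. The blue clip is untouched. I'll squeeze now.

Request:
{"op": "play_rows", "data": {
  "steps": [
    [[0.7,0,0,0,0],[0.8,0,0,0,0],[1,0,0,0,0],[1,0,0,0,0],[1,0,0,0,0]]
  ]
}}

```text
time: 9.3
eef_pos: [0.4497, -0.0273, 0.0895]
ee_rot: [0.482, 0.521, 0.476, -0.52]
ft_force: [-0.3, 0.8, 0.2]
opening: 0.0127
```

```bash
python3 - <<'E'
from f import *
go([.448,-.0285,.150],85.2)
E
```

```text
t 9.30 pos [ 0.4497 -0.0273  0.0895] toolx [ 0.0066 -0.0058 -1.    ] jawyaw -94.78 q6 1.17 open 0.0127 F [-0.2671  0.78    0.161 ]
 shift tool cm now [-6.0502 -0.1189  0.1654]  turn deg 0.02  shift cm after turn [-6.0502 -0.1188  0.1654]
```

Request:
{"op": "play_rows", "data": {
  "steps": [
    [[1,0.1,0,0,0],[1,0,0,0,0],[1,-0.3,0,0,0],[1,-0.6,0,0,0],[1,-0.8,0,0,0]]
  ]
}}

```text
time: 9.72
eef_pos: [0.4483, -0.0275, 0.1048]
ee_rot: [-0.481, -0.52, -0.476, 0.522]
ft_force: [0.5, 0.8, -1.2]
opening: 0.0123
```

```bash
python3 - <<'E'
from f import *
go([.448,-.0285,.150],85.2)
S,sd=snap('side');C=cloud('side',sd);cv2.imwrite('pics/c8.png',cv2.resize(S[210:350,220:370,::-1],(640,597)))
E
```

```text
t 9.72 pos [ 0.4483 -0.0275  0.1048] toolx [ 0.0024 -0.0066 -1.    ] jawyaw -94.82 q6 1.17 open 0.0123 F [ 0.5069  0.7885 -1.2497]
 shift tool cm now [-4.5219 -0.0101  0.1341]  turn deg -0.02  shift cm after turn [-4.5219 -0.0101  0.1341]
```

View pics/c8.png

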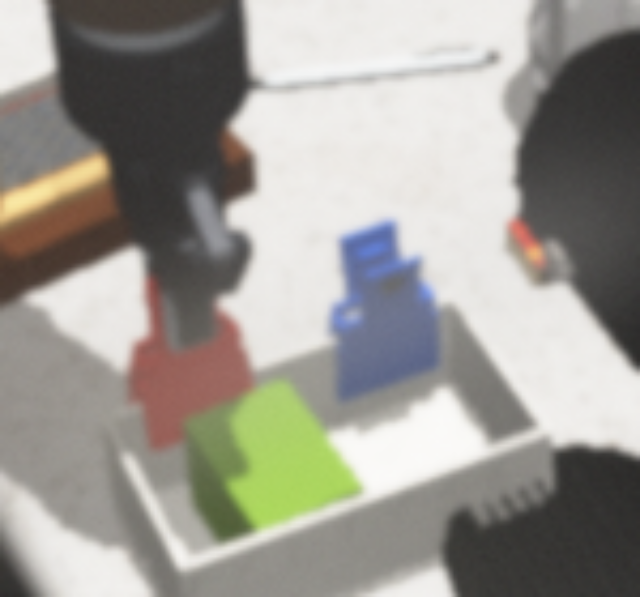

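The clip is off the wall with its jaws spread, and the blue clip is untouched. I'll lift it and carry it to the card.

Request:
{"op": "play_rows", "data": {
  "steps": [
    [[1,-1,0,0,0],[1,-1.8,0,0,0],[1,-2,0,0,0],[1,-2,0,0,0],[1,-1.2,0,0,0]]
  ]
}}

```text
time: 10.18
eef_pos: [0.4475, -0.0273, 0.1899]
ee_rot: [-0.481, -0.519, -0.476, 0.522]
ft_force: [0.1, 1.0, -0.2]
opening: 0.0131
```

```bash
python3 - <<'E'
from f import *
plan([.481,.1695,.180],94.1,15,1)
E
```

```text
t 10.18 pos [ 0.4475 -0.0273  0.1899] toolx [ 0.0021 -0.0071 -1.    ] jawyaw -94.81 q6 1.17 open 0.0131 F [ 0.1488  1.0301 -0.1801]
 shift tool cm now [  0.8582   1.6893 -19.8953]  turn deg -8.91  shift cm after turn [  0.8582   4.7519 -19.3933]
[[1, 0.06, 0.11, -1.33, -0.6], [1, 0.06, 0.13, -1.33, -0.6], [1, 0.06, 0.14, -1.32, -0.6], [1, 0.06, 0.15, -1.32, -0.6], [1, 0.06, 0.17, -1.32, -0.6]]
[[1, 0.06, 0.18, -1.32, -0.6], [1, 0.06, 0.19, -1.32, -0.6], [1, 0.06, 0.21, -1.31, -0.6], [1, 0.06, 0.22, -1.31, -0.6], [1, 0.06, 0.24, -1.31, -0.6]]
[[1, 0.06, 0.25, -1.31, -0.6], [1, 0.06, 0.26, -1.3, -0.6], [1, 0.06, 0.28, -1.3, -0.6], [1, 0.06, 0.29, -1.3, -0.6], [1, 0.06, 0.3, -1.3, -0.6]]
```

Request:
{"op": "play_rows", "data": {
  "steps": [
    [[1,0,0.1,-1.2,-0.6],[1,0,0.1,-1.5,-0.7],[1,0,0.1,-1.5,-0.7],[1,0,0.2,-1.5,-0.7],[1,0,0.2,-1.5,-0.7]]
  ]
}}

```text
time: 10.6
eef_pos: [0.4607, 0.045, 0.1973]
ee_rot: [0.498, 0.51, 0.489, -0.504]
ft_force: [-0.2, -0.1, -0.4]
opening: 0.0123
```

Request:
{"op": "play_rows", "data": {
  "steps": [
    [[1,0,0.2,-1.5,-0.7],[1,0,0.2,-1.5,-0.7],[1,0,0.2,-1.5,-0.7],[1,0,0.2,-1.5,-0.7],[1,0,0.2,-1.3,-0.6]]
  ]
}}

```text
time: 11.02
eef_pos: [0.4711, 0.1218, 0.2003]
ee_rot: [0.514, 0.495, 0.504, -0.487]
ft_force: [0.1, 1.3, -1.2]
opening: 0.0128
```

```bash
python3 - <<'E'
from f import *
plan([.481,.1695,.180],94.1,5,1)
E
```

```text
t 11.02 pos [0.4711 0.1218 0.2003] toolx [ 0.019  -0.001  -0.9998] jawyaw -87.97 q6 1.00 open 0.0128 F [ 0.0796  1.2873 -1.2416]
 shift tool cm now [ 2.0392  1.1251 -4.7373]  turn deg -2.07  shift cm after turn [ 2.0392  1.2954 -4.6936]
[[1, 0.41, 0.23, -0.95, -0.4], [1, 0.41, 0.23, -0.95, -0.4], [1, 0.41, 0.24, -0.94, -0.4], [1, 0.41, 0.25, -0.94, -0.4], [1, 0.41, 0.25, -0.94, -0.4]]
```

Request:
{"op": "play_rows", "data": {
  "steps": [
    [[1,0.3,0.2,-1.3,-0.6],[1,0.4,0.2,-1.3,-0.6],[1,0.3,0.2,-1.2,-0.5],[1,0.2,0.2,-0.6,-0.2],[1,0,0.1,-0.1,0]]
  ]
}}

```text
time: 11.43
eef_pos: [0.4786, 0.173, 0.1878]
ee_rot: [0.523, 0.486, 0.513, -0.476]
ft_force: [-0.1, 0.3, 0.5]
opening: 0.0124
```

```bash
python3 - <<'E'
from f import *
go([.481,.1695,.129],94.1)
for n in('side','top'):
    p,d=snap(n);np.savez(n+'9.npz',p=p,d=d);C=cloud(n,d);p=p.astype(int);R,G,B=p[...,0],p[...,1],p[...,2]
    red=(R>100)&(R>1.8*G)&(R>1.8*B)&(C[...,2]>.09)&(d>0)&(C[...,1]>.1)&(C[...,1]<.25)&(C[...,0]>.4)&(C[...,0]<.56)
    P=C[red];print(n,red.sum(),P.mean(0),np.percentile(P,[1,99],axis=0),rect(P))
    if n=='side': cv2.imwrite('pics/c9.png',cv2.resize(p[150:300,160:340,::-1].astype(np.uint8),(720,600)))
E
```

```text
t 11.43 pos [0.4786 0.173  0.1878] toolx [ 0.02   -0.0003 -0.9998] jawyaw -85.77 q6 0.96 open 0.0124 F [-0.0874  0.3063  0.4866]
 shift tool cm now [5.8854 0.0956 0.3556]  turn deg 0.13  shift cm after turn [5.8854 0.0965 0.3553]
side 495 [0.4756 0.1649 0.1537] [[0.4541 0.158  0.1288]
 [0.5004 0.1811 0.203 ]] (array([0.4779, 0.1682]), array([27.1792, 48.417 ]), np.float32(172.21037))
top 12 [0.4682 0.1599 0.1476] [[0.4545 0.1572 0.1307]
 [0.5036 0.1626 0.1665]] (array([0.4791, 0.1593]), array([ 5.0855, 49.3486]), np.float32(177.8544))
```

View pics/c9.png

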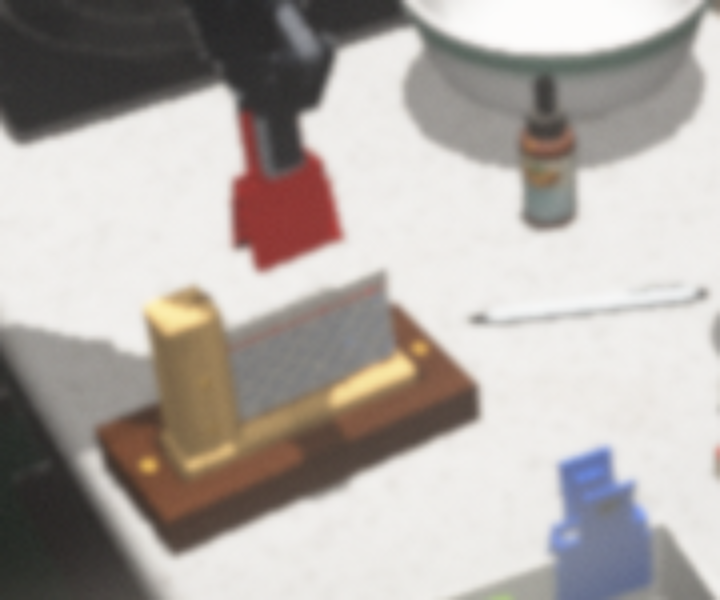

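The clip hangs squarely over the card with its jaws spread, and its jaw centre is at camera x ≈ 0.479, as wanted. It needs about -3.5 mm in y before lowering.

Request:
{"op": "play_rows", "data": {
  "steps": [
    [[1,0.3,0,0.1,0.1],[1,0.6,0,0.1,0],[1,0.6,0,0.1,0],[1,0.4,0,0,0],[1,0.3,0,0,0]]
  ]
}}

```text
time: 11.95
eef_pos: [0.4792, 0.1669, 0.1647]
ee_rot: [0.522, 0.488, 0.511, -0.478]
ft_force: [-0.2, 0.5, -0.2]
opening: 0.0127
```

```bash
cat > k.py <<'E'
from f import *
def chk(f):
    go([.479,.1695,.129],94.1)
    for n in('side','top'):
        p,d=snap(n);C=cloud(n,d);p=p.astype(int);R,G,B=p[...,0],p[...,1],p[...,2]
        red=(R>100)&(R>1.8*G)&(R>1.8*B)&(C[...,2]>.03)&(d>0)&(C[...,1]>.1)&(C[...,1]<.25)&(C[...,0]>.4)&(C[...,0]<.56)
        red=cv2.morphologyEx(red.astype(np.uint8),cv2.MORPH_OPEN,np.ones((2,2)))>0
        P=C[red];P=P[P[:,2]<.2];print(n,red.sum());
        if len(P): print(np.percentile(P,[1,50,99],axis=0),'low pts',P[P[:,2]<P[:,2].min()+.008].mean(0),P[:,2].min())
        if n=='side' and f: cv2.imwrite('pics/'+f,cv2.resize(p[150:300,160:340,::-1].astype(np.uint8),(720,600)))
E
python3 -c "
from k import *
chk(None)"
```

```text
t 11.95 pos [0.4792 0.1669 0.1647] toolx [ 0.0206 -0.     -0.9998] jawyaw -86.10 q6 0.97 open 0.0127 F [-0.2033  0.5011 -0.1842]
 shift tool cm now [ 3.5681 -0.0799 -0.2661]  turn deg -0.20  shift cm after turn [ 3.5681 -0.079  -0.2664]
side 496
[[0.4546 0.1512 0.089 ]
 [0.4763 0.1577 0.1256]
 [0.5034 0.173  0.1792]] low pts [0.5567 0.2947 0.0003] 0.0002636611594895033
top 0
```

Request:
{"op": "play_rows", "data": {
  "steps": [
    [[1,0,0,-0.1,-0.1],[1,0,0,-0.1,0],[1,0,0,-0.05,0],[1,0.2,0,0,0],[1,0.2,0,0,0]]
  ]
}}

```text
time: 12.47
eef_pos: [0.4797, 0.17, 0.1613]
ee_rot: [0.523, 0.488, 0.512, -0.477]
ft_force: [-0.2, -0.1, -0.6]
opening: 0.0126
```

```bash
python3 -c "
from k import *
chk(None)"
```

```text
t 12.47 pos [0.4797 0.17   0.1613] toolx [ 0.022   0.0007 -0.9998] jawyaw -85.97 q6 0.96 open 0.0126 F [-0.1668 -0.0786 -0.568 ]
 shift tool cm now [ 3.2324 -0.1451  0.0432]  turn deg -0.07  shift cm after turn [ 3.2324 -0.1451  0.043 ]
side 486
[[0.4549 0.1542 0.0883]
 [0.4767 0.1608 0.1221]
 [0.504  0.1784 0.1798]] low pts [0.5638 0.323  0.0002] -0.001465410520620769
top 0
```

Request:
{"op": "play_rows", "data": {
  "steps": [
    [[1,0.5,0,0,0],[1,0.8,0,0,0],[1,0.8,-0.1,0,0],[1,0.6,0,0,0],[1,0.3,0,0,0]]
  ]
}}

```text
time: 12.98
eef_pos: [0.4791, 0.1698, 0.1284]
ee_rot: [0.523, 0.488, 0.512, -0.477]
ft_force: [-0.2, 0.1, -1.0]
opening: 0.0128
```

```bash
python3 -c "
from k import *
chk('c10.png')"
```

```text
t 12.98 pos [0.4791 0.1698 0.1284] toolx [ 0.0219  0.0008 -0.9998] jawyaw -85.98 q6 0.96 open 0.0128 F [-0.1593  0.0941 -1.006 ]
 shift tool cm now [-0.056  -0.0154  0.0334]  turn deg -0.08  shift cm after turn [-0.056  -0.0155  0.0334]
side 461
[[0.4574 0.1537 0.0536]
 [0.4781 0.1609 0.0882]
 [0.5087 0.1725 0.1433]] low pts [0.4902 0.1695 0.054 ] 0.05194743867874296
top 0
```

View pics/c10.png

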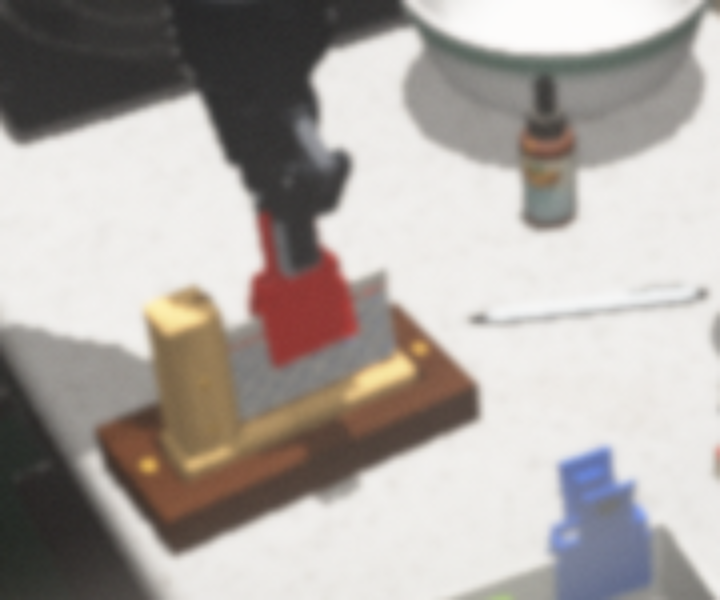

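```bash
python3 -c "
from m import *
m=imaging.camera_model('side');K=np.array(m['K']);T=np.array(m['extrinsics'])
for x,y in((275,365),(357,333)):
    r=T[:3,:3]@np.linalg.inv(K)@[160+x/4,150+y/4,1];print(T[:3,3]+r*(.156-T[1,3])/r[1])
go([.479,.1695,.128],94.1)"
```

```text
[0.4574 0.156  0.0655]
[0.5041 0.156  0.0668]
t 13.08 pos [0.4791 0.1698 0.1286] toolx [ 0.0215  0.0004 -0.9998] jawyaw -85.98 q6 0.96 open 0.0126 F [ 0.1987 -0.4087 -0.4845]
 shift tool cm now [ 0.0643 -0.0131  0.0277]  turn deg -0.08  shift cm after turn [ 0.0643 -0.0131  0.0277]
```

```bash
python3 -c "
from m import *
print(manip.close_job());o=get_obs();print(o['time'],o['eef_pos'],o['opening'],abs(o['dq']).max())"
```

```text
the job is handed in; nothing more can be done
None
the job is handed in; nothing more can be done
```

The job is done and handed in at about 13.1 s of the 42 s allowed. The holder is seated in the recess and released. The red clip came off the rim squeezed open and is being held open over the middle of the card.

**Last checks:**
- **Holder:** the foot's top measured 28.9 mm high against a rim at 25.4 mm. Nominal values are 30 and 26 mm, so it is fully home. A rough plane fit to the foot's depth points gave meaningless slopes because of stray points, so I judged flatness from the picture and these heights.
- **Clip over the card:** the jaws' lower edges were at about 66 mm, roughly 26 mm below the card's top edge, and level to about 1 mm. The jaws were centred within about 2 mm along the edge, and the yaw was within 0.1° of the stand's.
- **Clearance:** wrist force stayed under 1.1 N, so there is no sign the clip touches the card.
- **Everything else:** the blue clip still sat on the box rim in the last picture, and I saw nothing else disturbed.

**Disagreements:**
- The gripper read 12.6 mm on the squeezed paddles, where about 16 mm was expected. It held steady, and the jaws looked spread in the pictures.
- The camera and robot disagreed by about 2.7 mm in y; I corrected for this.
- The tool leaned about 1.2° along the card at the end.
- The top camera could not see the clip at the end, so the final checks rest on the side view and the arm's own readings.

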